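# Seat a round bar in the V-blocks and clamp it

## Robot

A 7-joint arm with a two-finger parallel gripper is mounted at the origin on a cart in front of the work surface, level with it; the furniture and walls round the work are solid. World frame = base frame: x ahead of the robot, y to its left, z up, the work surface at z = 0. Lengths are in m, angles in rad, forces in N, time in s.
With the tool pointing down it reaches from about 0.4 to 0.85 m from the base axis. Payload 10.4 kg.
Tool frame: the origin (TCP) lies between the finger pads; the fingertips stand 19 mm ahead of it and the grasp point (between the pads) is the TCP; z points along the fingers, x is the direction in which the jaws open and shut, and the axes are right-handed (so a half turn about z gives the same grasp; the last joint's range is limited). The gripper opens to 87 mm and grips with 3 to 60 N. Pads are 19 mm wide; open, the fingers measure 117 mm over their backs; the gripper's body (75 mm by 190 mm) begins 51 mm behind the grasp point.
Start: joints at [1.188, 0.332, -0.065, 1.46, 0.022, 1.35, -0.088], TCP at [0.22, -0.585, 0.242] pointing down, gripper open.
Joint ranges: [-2.6, 2.6], [-0.5, 2.12], [-1.47, 1.34], [0.16, 2.42], [-1.27, 4.41], [0.06, 2.06], [-2.6, 2.6]. Speed limits (rad/s): [2.22, 2.22, 2.79, 2.79, 3.14, 3.14, 3.14].

## Interface

Orientations are given as a unit quaternion [x, y, z, w].
In Python, from bench import * gives the robot as it stands.
- The arm moves only by the tool step_arm, never from a script. Its argument "commands" is a list of rows, each a list of 6 numbers: the shift along the tool's x, y, z in m, then the turn, a rotation vector about the tool's x, y, z in rad. In form: [[tx, ty, tz, rx, ry, rz], ...]. A call has 1 to 12 rows; each row shifts and turns the commanded pose from where the row before left it, along the tool's axes as they then stand; what a row does not reach is not made up. A row lasts 1/10 s, in which the tool goes at most 50 mm and 8.59 degrees, less where a joint would pass 70% of its speed; a pose out of reach is approached as far as the arm can. A call with a gripper value outside its range is refused whole. "gripper" is the opening, from 0 (shut) to 1 (fully open), set as the call begins (left out, the last holds). The fingers move at their own pace and stop on an object; "grip_force" is the grip in N (left out, the last holds). Time passes only in rows, so rows that do not move let the fingers close. It gives the time, the measured TCP pose, the force and the opening at its end, in the units of the state.
- read_state(): the state, without advancing time (a new reading comes with each control period).
- camera(name): name is "side" or "top"; returns the picture (420x560x3 uint8, red, green, blue); there is no depth.
- get_calibration(name): a dict with "fx", "fy", "cx", "cy" (pixels), "R" (3x3) and "t" (3): a world point X has camera coordinates R X + t. Camera axes: x right, y down, z forward; pixel columns grow to the right and rows downward; lengths in m; the calibration is good to about 2 mm. A picture is of the moment at which its call begins. get_calibration takes no time and is no camera call.
- close_job(): hands the job in, once; it reports no verdict.
The state is a dict: "time": time; "joint_positions": joint angles; "joint_vel": joint speeds; "joint_torque": joint torques, N m; "ee_pos": TCP position; "eef_rot": TCP orientation; "ft_force": force on the tool from outside, world axes, zero at the start; "torque": the same for the moment, N m; "width": finger opening in m.
Only numpy, scipy, OpenCV 4.12 (cv2) and the standard library are available. Lean on these libraries where they do the work, as an engineer would, in place of code of your own. Each camera call takes 0.05 s, during which the arm holds its last target. There are 200 camera calls.

## Task

Take the aluminium bar from its wooden rest, lower it gently into the pair of V-blocks a little short of the end stop and let go so that it centres itself. Then slide it along the V-blocks until it has pushed the sprung brass tip of the end stop right in, firmly but without ramming it, and leave it bearing on the tip. Finally swing the red clamp arm over and press it down firmly but not hard, so that it stays down on the bar; leave the other things on the cabinet where they are.

Things in the scene. Friction and masses are not known exactly. Their poses are not given: they have to be found in the camera images.
- bar_center (a point): Middle of the loose round aluminium bar, on its axis: 30 mm diameter, 200 mm long, about 0.3 kg, both ends alike. x runs along the bar (it may be rolled about it). At the start it lies level on the wooden rest, its axis 45 mm over the surface; 98 mm are clear for fingers between the rest's two uprights.
- fixture: Fixed green base plate, 12 mm thick (x -92 to 130 mm, y -38 to 54 mm), with two steel V-blocks at x -78 to -52 and 52 to 78 mm, 60 mm wide, tops 59 mm over the cabinet; 104 mm clear for fingers between them, down to the plate. Origin on the cabinet top under the middle of the pair; x runs along the V to the end stop, z up.
- v_axis (a point): Middle of the line on which a seated bar's axis lies: 55 mm above the fixture's origin, axes as the fixture's. Each V is 90 degrees, 50 mm wide at its mouth. A bar sliding in the V-blocks drags with about 1.5 to 4 N.
- end_stop: Fixed grey bracket, 122 mm along the fixture's x, same axes; origin under it on the plate. Its set screw, level with the V axis, carries a sprung brass tip (15 mm wide) pointing to -x. The screw's setting varies and is not measured: the tip's face is 12 to 32 mm before the bracket's origin. The tip gives 4 mm (1.25 N/mm, damped), then is solid; let go, the bar may be pushed back up to 3 mm.
- clamp_pivot (a point): Pivot of the clamp on its fixed grey post: 65 mm along x, 38 mm along y and 84 mm above the fixture's origin, axes as the fixture's; the arm turns about its x axis.
- clamp_arm (a joint): Angle of the red clamp arm, rad: 0 = level over the bar, reaching to -y; 1.57 = upright; more leans away from the bar (limits -0.2, 2.0). Arm 14 mm wide, 10 mm thick, reaching 54 mm from the pivot. The pivot is stiff (0.2 N m, about 5 N at 40 mm), so the arm stays where it is left.
- clamp: The fixed grey post with the red arm; origin under the post on the plate, 72 mm below the pivot. Under the arm, 38 mm from the pivot, is a sprung rubber foot (2.5 N/mm, 6 mm travel, then solid). It meets a seated bar at about 0.08 rad; with the arm level it bears with about 7.5 N, which takes some 12 N on the arm above it.
- rest: Fixed wooden rest, 146 mm long in x, 62 mm wide, with two notched uprights 18 mm thick at x = -58 and 58 mm, 38 mm high; origin under its middle. The bar lies along its x axis at the start.
- jar: Bystander: glass jar of nails, 70 mm wide, 85 mm high; origin under its middle.
- tape_measure: Bystander: yellow tape measure, 72x80x30 mm; origin under its middle.
- wood_block: Bystander: pale wood offcut, 75x40x40 mm; origin under its middle.
- screwdriver: Bystander: screwdriver with red-brown handle, 205 mm long; origin under its middle.
- chisel: Bystander: chisel with wooden handle, 225 mm long; origin under its middle.
- tin: Bystander: low round tin with red lid, 66 mm wide, 27 mm high; origin under its middle.

How it is judged:
By the outcome, as a careful person would: the job done as asked, in the order asked, and still so for the second after the job is handed in, with the robot touching nothing.
It also fails if it takes over 72 s, if anything falls off the work surface, if the arm or the gripper's body presses on something with over 40 N, if the wrist force passes 120 N, or if a joint passes its speed limit or range.

## Working session

There is one attempt and no reset: what is moved stays moved. The work goes in short steps, Python scripts to look and compute and a tool call to move; the robot and the scene stay as the last step left them, time stands still between calls to the robot, and variables do not carry over. Pictures are saved under pics/ and viewed, on a budget of 10 in all, crops included, one or two more only if the job needs it, and the job is handed in when it is done.

Besides the shell and the picture viewer there is one more tool, called after "Call:" by a JSON object that holds its "api" and its "payload". step_arm: Moves the arm, as the interface text tells. Its arguments: {"type":"object","properties":{"commands":{"type":"array","items":{"type":"array","items":{"type":"number"}}},"gripper":{"type":"number"},"grip_force":{"type":"number"}},"required":["commands"]}

```bash
ls; mkdir -p pics
python3 - <<'E'
from bench import *
import cv2
s=read_state();print(s['time'],s['ee_pos'],s['eef_rot'],s['width'],s['ft_force'])
for n in('side','top'):
    im=camera(n);cv2.imwrite(f'pics/{n}0.png',im[:,:,::-1]);c=get_calibration(n);print(n,c)
E
```

```text
pics
0.0 [ 0.21991349 -0.58464513  0.2407643 ] [ 8.22210888e-01 -5.69182526e-01 -6.00874204e-04 -3.82634818e-04] 0.08711584602872001 [ 0.46216937 -0.00217184 -0.41101145]
side {'fx': 487.61108430675796, 'fy': 487.61108430675796, 'cx': 280.66049027176706, 'cy': 212.93238978244406, 'R': array([[-0.999906  , -0.00615604, -0.01225164],
       [ 0.00876788,  0.39989816, -0.91651764],
       [ 0.01054153, -0.9165389 , -0.3998066 ]]), 't': array([0.46789446, 0.09469459, 1.28950367])}
top {'fx': 475.93868055919296, 'fy': 475.93868055919296, 'cx': 273.91758512721174, 'cy': 208.87144225260116, 'R': array([[-0.02054477, -0.99967366,  0.01518208],
       [-0.9916052 ,  0.01843529, -0.12798154],
       [ 0.12765989, -0.01768398, -0.99166034]]), 't': array([-0.06809807,  0.5047438 ,  1.4689824 ])}
```

```bash
sleep 1; ls pics
```

```text
side0.png
top0.png
```

View pics/side0.png

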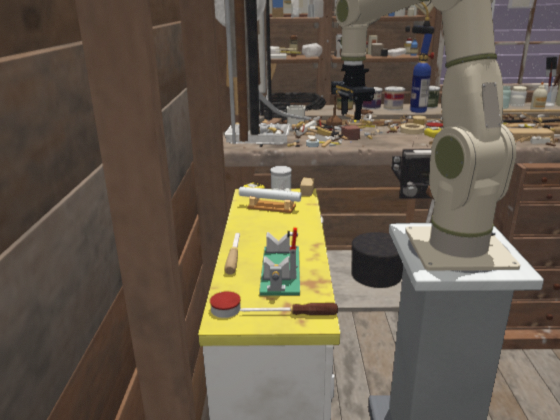

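View pics/top0.png

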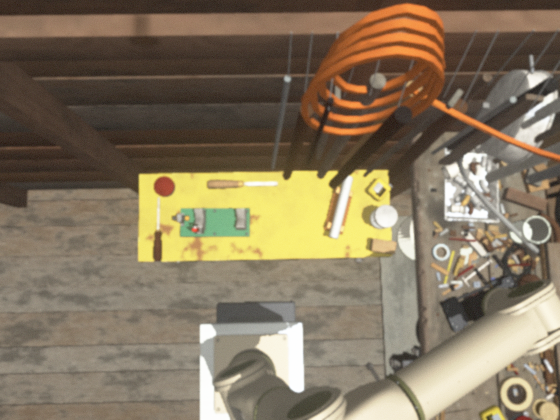

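Side view: bar at about (270,194) on its rest, fixture at (280,265), clamp arm upright at (295,238). Top view: bar runs (347,175)–(335,237), fixture plate spans (180–250, 208–237) with the end stop at its left (+y). Now I'll measure by masks.

```bash
cat > h.py <<'E'
import numpy as np, cv2
from bench import *
from scipy.spatial.transform import Rotation as Ro
def ray(n,uv,z):
    c=get_calibration(n);R=np.array(c['R']);t=np.array(c['t'])
    d=R.T@np.array([(uv[0]-c['cx'])/c['fx'],(uv[1]-c['cy'])/c['fy'],1]);o=-R.T@t
    return o+d*(z-o[2])/d[2]
def proj(n,X):
    c=get_calibration(n);p=np.array(c['R'])@np.array(X)+np.array(c['t'])
    return np.array([c['fx']*p[0]/p[2]+c['cx'],c['fy']*p[1]/p[2]+c['cy']])
def big(n,box,k,fn,im=None):
    if im is None: im=camera(n)
    x0,y0,x1,y1=box
    cv2.imwrite(fn,cv2.resize(im[y0:y1,x0:x1,::-1],None,fx=k,fy=k,interpolation=cv2.INTER_CUBIC))
E
python3 - <<'E'
from h import *
t=cv2.imread('pics/top0.png');s=cv2.imread('pics/side0.png')
def rect(im,m,box):
    M=np.zeros_like(m);x0,y0,x1,y1=box;M[y0:y1,x0:x1]=m[y0:y1,x0:x1]
    cs,_=cv2.findContours(M,0,1);c=max(cs,key=cv2.contourArea);return c
hsv=cv2.cvtColor(t,cv2.COLOR_BGR2HSV)
g=cv2.inRange(hsv,(60,90,30),(95,255,255))
c=rect(t,g,(170,195,260,245));r=cv2.minAreaRect(c);print('plate',r)
for p in cv2.boxPoints(r): print(p,ray('top',p,.012).round(4))
b=cv2.inRange(hsv,(0,0,150),(180,60,255))
c=rect(t,b,(322,165,362,245));r=cv2.minAreaRect(c);print('bar top',r)
for p in cv2.boxPoints(r): print(p,ray('top',p,.045).round(4))
print(ray('top',r[0],.055))
hs=cv2.cvtColor(s,cv2.COLOR_BGR2HSV)
g=cv2.inRange(hs,(60,90,30),(95,255,255))
c=rect(s,g,(255,230,305,300));
q=cv2.approxPolyDP(cv2.convexHull(c),3,True)[:,0]
for p in q: print('side plate',p,ray('side',p,.012).round(4))
b=cv2.inRange(hs,(0,0,150),(180,60,255))
c=rect(s,b,(230,180,305,205));r=cv2.minAreaRect(c);print('bar side',r)
for p in cv2.boxPoints(r): print(p,ray('side',p,.045).round(4))
A=np.hstack([cv2.resize(t[160:250,130:260],None,fx=3,fy=3,interpolation=2),cv2.resize(t[160:250,310:400],None,fx=3,fy=3,interpolation=2)])
B=np.hstack([cv2.resize(s[220:300,240:320],None,fx=4,fy=4,interpolation=2),cv2.resize(s[165:215,230:315],None,fx=4,fy=6.4/1,interpolation=2)])
w=max(A.shape[1],B.shape[1]);P=lambda x:np.pad(x,((0,0),(0,w-x.shape[1]),(0,0)))
o=np.vstack([P(A),P(B)]);print(o.shape);cv2.imwrite('pics/crop1.png',o)
E
```

```text
plate ((210.0, 227.0), (0.0, 0.0), 0.0)
[210. 227.] [0.4517 0.126  0.012 ]
[210. 227.] [0.4517 0.126  0.012 ]
[210. 227.] [0.4517 0.126  0.012 ]
[210. 227.] [0.4517 0.126  0.012 ]
bar top ((340.73529052734375, 206.55882263183594), (9.458890914916992, 63.7868766784668), 14.03624439239502)
[328.41177 236.35294] [ 0.4124 -0.2456  0.045 ]
[343.88235 174.47058] [ 0.6075 -0.3016  0.045 ]
[353.0588  176.76471] [ 0.5996 -0.3304  0.045 ]
[337.58823 238.64706] [ 0.4047 -0.2739  0.045 ]
[ 0.50387178 -0.28602439  0.055     ]
side plate [298 268] [0.425  0.1156 0.012 ]
side plate [298 294] [0.428  0.2298 0.012 ]
side plate [261 294] [0.51   0.2287 0.012 ]
side plate [262 280] [0.5102 0.1697 0.012 ]
bar side ((269.5732116699219, 190.22389221191406), (61.293888092041016, 9.279553413391113), 5.389311790466309)
[238.62595 191.96472] [ 0.6044 -0.3154  0.045 ]
[239.49753 182.7262 ] [ 0.6089 -0.4021  0.045 ]
[300.52048 188.48306] [ 0.4048 -0.3418  0.045 ]
[299.6489  197.72159] [ 0.41   -0.2608  0.045 ]
(590, 660, 3)
```

View pics/crop1.png

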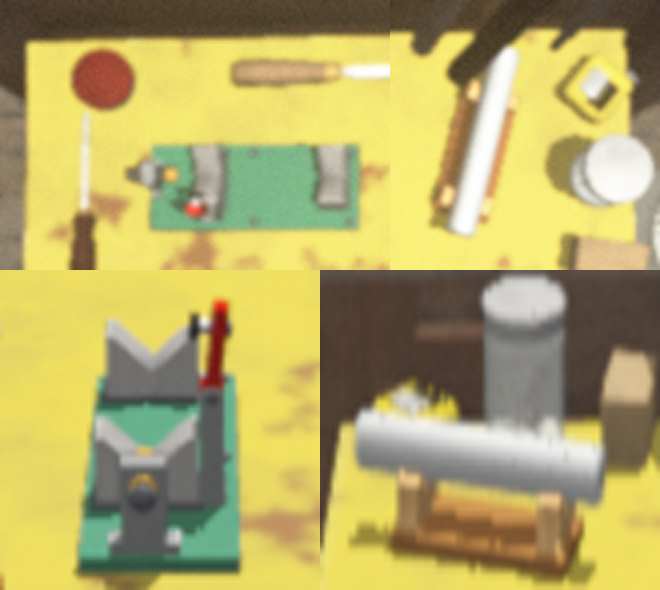

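Crop: the top view shows plate corners near (181,209),(249,208),(250,236),(181,237), brass tip at about (188,218), clamp arm's red top at (195,229). The bar and rest are clear of the jar, tape and block. Next: refine the fixture pose and the tip.

Run:
```python
from h import *
t=cv2.imread('pics/top0.png');hsv=cv2.cvtColor(t,cv2.COLOR_BGR2HSV)
print(t[225,220],hsv[225,220],hsv[218,188],hsv[218,186])
g=cv2.inRange(hsv,(45,60,30),(95,255,255));M=np.zeros_like(g);M[195:245,170:260]=g[195:245,170:260]
r=cv2.minAreaRect(cv2.findNonZero(M));print(r)
P=np.array([ray('top',p,.012) for p in cv2.boxPoints(r)]);print(P.round(4))
s=cv2.imread('pics/side0.png');hs=cv2.cvtColor(s,cv2.COLOR_BGR2HSV)
g=cv2.inRange(hs,(45,60,30),(95,255,255));M=np.zeros_like(g);M[230:300,250:305]=g[230:300,250:305]
q=cv2.approxPolyDP(cv2.convexHull(cv2.findNonZero(M)),2.5,True)[:,0]
for p in q: print('side',p,ray('side',p,.012).round(4))
# brass: orange
print('rows'); 
for v in range(214,223): print(v,[tuple(int(k) for k in hsv[v,u]) for u in range(182,196)])
for n,uv in (('top',(190,218)),('top',(186,218))): print(ray(n,uv,.055).round(4))
c=np.array([.506,-.288,.045])
for n in('top','side'): print(proj(n,c))
```

```text
[138 185 124] [ 67  84 185] [ 21 142 228] [ 21 153 243]
((214.5, 222.0), (26.0, 67.0), 90.0)
[[0.5111 0.2181 0.012 ]
 [0.5071 0.0045 0.012 ]
 [0.4239 0.0057 0.012 ]
 [0.428  0.2177 0.012 ]]
side [298 294] [0.428  0.2298 0.012 ]
side [260 294] [0.5122 0.2287 0.012 ]
side [265 247] [0.5091 0.0043 0.012 ]
side [298 247] [0.4221 0.0058 0.012 ]
rows
214 [(38, 22, 171), (47, 35, 167), (60, 44, 172), (65, 70, 168), (63, 76, 171), (63, 78, 177), (64, 79, 174), (66, 80, 181), (66, 87, 181), (67, 83, 182), (65, 83, 176), (62, 74, 152), (49, 51, 135), (28, 27, 153)]
215 [(30, 25, 144), (34, 28, 137), (45, 54, 146), (41, 74, 156), (37, 84, 157), (38, 78, 167), (46, 77, 166), (57, 68, 176), (65, 80, 182), (67, 83, 184), (65, 81, 171), (61, 74, 152), (46, 54, 133), (26, 35, 151)]
216 [(22, 30, 127), (32, 40, 115), (26, 85, 135), (22, 118, 177), (20, 137, 207), (21, 137, 207), (24, 112, 189), (41, 78, 174), (61, 73, 177), (67, 83, 184), (67, 86, 178), (64, 76, 155), (51, 55, 138), (33, 31, 148)]
217 [(22, 31, 123), (22, 46, 122), (22, 103, 151), (20, 138, 212), (21, 151, 240), (21, 150, 241), (20, 
[... 603 characters left out ...]
, (29, 89, 158), (24, 113, 179), (24, 110, 185), (32, 89, 172), (48, 76, 172), (64, 78, 180), (65, 83, 181), (66, 85, 173), (64, 79, 158), (55, 62, 135), (35, 36, 136)]
221 [(27, 41, 112), (46, 46, 116), (55, 61, 146), (55, 73, 164), (50, 74, 169), (49, 74, 169), (53, 72, 170), (62, 70, 171), (67, 81, 173), (65, 82, 175), (65, 76, 167), (62, 68, 147), (53, 49, 126), (30, 34, 134)]
222 [(22, 38, 120), (42, 40, 127), (62, 60, 152), (65, 78, 171), (66, 82, 177), (66, 82, 174), (64, 80, 160), (62, 76, 155), (63, 76, 150), (62, 70, 146), (63, 75, 142), (55, 66, 128), (42, 48, 123), (32, 34, 137)]
[0.4768 0.1826 0.055 ]
[0.4771 0.1949 0.055 ]
[340.84492836 206.29846993]
[269.00310306 194.80442567]
```

```bash
cat >> h.py <<'E'
def go(x,y,z,deg):
    s=read_state();R=Ro.from_quat(s['eef_rot']).as_matrix();a=np.radians(deg)
    T=np.array([[np.cos(a),np.sin(a),0],[np.sin(a),-np.cos(a),0],[0,0,-1]])
    d=R.T@(np.array([x,y,z])-s['ee_pos']);rv=Ro.from_matrix(R.T@T).as_rotvec()
    print('t',round(s['time'],2),'pos',np.round(s['ee_pos'],4),'F',np.round(s['ft_force'],1),'w',round(s['width'],4))
    print('shift',d.round(4),'turn',rv.round(4), 'q',np.round(s['joint_positions'],2))
E
python3 -c "
from h import *
go(.506,-.288,.15,-106)
print(ray('top',(383,215),.085), ray('top',(377,188),.03))"
```

```text
t 0.1 pos [ 0.2199 -0.5847  0.2409] F [-0.6 -0.   0.2] w 0.0871
shift [-0.1769 -0.3722  0.0911] turn [5.00e-04 1.10e-03 6.39e-01] q [ 1.19  0.33 -0.06  1.46  0.02  1.35 -0.09]
[ 0.47157702 -0.40945031  0.085     ] [ 0.56471133 -0.4082754   0.03      ]
```

Call:
{"api": "step_arm", "payload": {"commands": [[-0.0148,-0.031,0,0,0,0],[-0.0148,-0.031,0,0,0,0],[-0.0148,-0.031,0,0,0,0],[-0.0148,-0.031,0,0,0,0],[-0.0148,-0.031,0,0,0,0],[-0.0148,-0.031,0,0,0,0],[-0.0148,-0.031,0,0,0,0],[-0.0148,-0.031,0,0,0,0],[-0.0148,-0.031,0,0,0,0],[-0.0148,-0.031,0,0,0,0],[-0.0148,-0.031,0,0,0,0],[-0.0148,-0.031,0,0,0,0]], "gripper": 1}}

```text
time: 1.3
ee_pos: [0.5064, -0.2867, 0.2413]
eef_rot: [0.822, -0.569, -0.0, 0.0]
ft_force: [0.0, 0.1, -0.4]
width: 0.0872
```

Call:
{"api": "step_arm", "payload": {"commands": [[0,0,0.01,0,0,0.1065],[0,0,0.01,0,0,0.1065],[0,0,0.01,0,0,0.1065],[0,0,0.015,0,0,0.1065],[0,0,0.02,0,0,0.1065],[0,0,0.025,0,0,0.1065],[0,0,0,0,0,0],[0,0,0,0,0,0]]}}

```text
time: 2.1
ee_pos: [0.5056, -0.2877, 0.1517]
eef_rot: [-0.603, 0.798, 0.0, -0.0]
ft_force: [-0.5, 1.0, 0.5]
width: 0.0875
```

```bash
python3 -c "
from h import *
go(.506,-.288,.05,-106)
a=camera('top');b=camera('side')
o=np.hstack([cv2.resize(a[150:260,290:420],None,fx=3,fy=3,interpolation=2),cv2.resize(b[120:230,220:350],None,fx=3,fy=3,interpolation=2)])
cv2.imwrite('pics/g1.png',o[:,:,::-1])"
```

```text
t 2.1 pos [ 0.5056 -0.2877  0.1517] F [-0.5  1.   0.5] w 0.0875
shift [ 0.0002 -0.0006  0.1017] turn [0.0008 0.0002 0.0033] q [ 0.64  0.32 -0.24  1.68  0.08  1.16 -1.47]
```

View pics/g1.png

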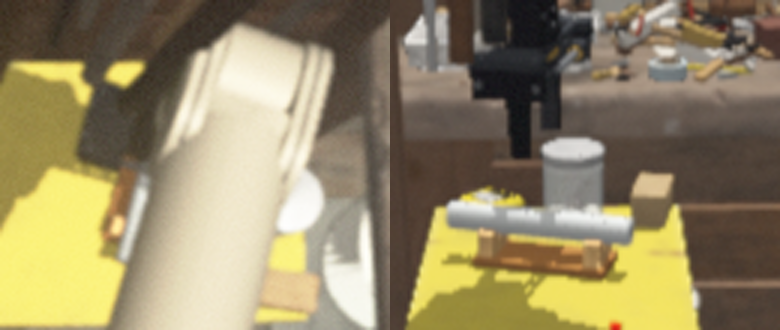

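The top view is hidden by the arm. In the side view the open fingers, (520,155) and (550,130) in the crop, straddle the bar's middle. Descend.

Call:
{"api": "step_arm", "payload": {"commands": [[0,0,0.02,0,0,0],[0,0,0.02,0,0,0],[0,0,0.02,0,0,0],[0,0,0.015,0,0,0],[0,0,0.01,0,0,0],[0,0,0.008,0,0,0],[0,0,0.007,0,0,0],[0,0,0,0,0,0],[0,0,0,0,0,0]]}}

```text
time: 3.1
ee_pos: [0.506, -0.2879, 0.052]
eef_rot: [-0.602, 0.799, -0.0, 0.0]
ft_force: [-0.2, 0.2, 0.8]
width: 0.087
```

Call:
{"api": "step_arm", "payload": {"commands": [[0,0,0,0,0,0],[0,0,0,0,0,0],[0,0,0,0,0,0],[0,0,0,0,0,0],[0,0,0,0,0,0],[0,0,0,0,0,0],[0,0,0,0,0,0],[0,0,0,0,0,0]], "gripper": 0, "grip_force": 20}}

```text
time: 3.9
ee_pos: [0.5057, -0.2879, 0.0515]
eef_rot: [-0.602, 0.799, -0.0, -0.0]
ft_force: [-2.5, -5.9, 2.6]
width: 0.0309
```

Call:
{"api": "step_arm", "payload": {"commands": [[0,0,-0.005,0,0,0],[0,0,-0.01,0,0,0],[0,0,-0.02,0,0,0],[0,0,-0.03,0,0,0],[0,0,-0.03,0,0,0],[0,0,-0.03,0,0,0],[0,0,-0.025,0,0,0],[0,0,-0.015,0,0,0],[0,0,0,0,0,0]]}}

```text
time: 4.8
ee_pos: [0.5066, -0.288, 0.2188]
eef_rot: [-0.602, 0.799, -0.002, 0.001]
ft_force: [0.5, -1.4, -4.4]
width: 0.0294
```

```bash
python3 -c "
from h import *
go(.475,.079,.215,-1.1)"
```

```text
t 4.8 pos [ 0.5066 -0.288   0.2188] F [ 0.5 -1.4 -4.4] w 0.0294
shift [-0.3441  0.1315  0.0031] turn [-1.8000e-03 -3.8000e-03 -1.8306e+00] q [ 0.64  0.26 -0.24  1.6   0.07  1.28 -1.46]
```

Call:
{"api": "step_arm", "payload": {"commands": [[-0.0287,0.011,0,0,0,0],[-0.0287,0.011,0,0,0,0],[-0.0287,0.011,0,0,0,0],[-0.0287,0.011,0,0,0,0],[-0.0287,0.011,0,0,0,0],[-0.0287,0.011,0,0,0,0],[-0.0287,0.011,0,0,0,0],[-0.0287,0.011,0,0,0,0],[-0.0287,0.011,0,0,0,0],[-0.0287,0.011,0,0,0,0],[-0.0287,0.011,0,0,0,0],[-0.0287,0.011,0,0,0,0]]}}

```text
time: 6.0
ee_pos: [0.4727, 0.0808, 0.2151]
eef_rot: [-0.602, 0.799, 0.001, -0.001]
ft_force: [0.1, 0.1, -3.1]
width: 0.0294
```

Call:
{"api": "step_arm", "payload": {"commands": [[0,0,0,0,0,-0.12],[0,0,0,0,0,-0.12],[0,0,0,0,0,-0.12],[0,0,0,0,0,-0.12],[0,0,0,0,0,-0.12],[0,0,0,0,0,-0.12],[0,0,0,0,0,-0.12],[0,0,0,0,0,-0.12],[0,0,0,0,0,-0.12],[0,0,0,0,0,-0.12],[0,0,0,0,0,-0.12],[0,0,0,0,0,-0.12]]}}

```text
time: 7.2
ee_pos: [0.4729, 0.0795, 0.215]
eef_rot: [0.98, -0.201, -0.001, 0.0]
ft_force: [0.4, -0.0, -2.8]
width: 0.0293
```

Call:
{"api": "step_arm", "payload": {"commands": [[0,0,0,0,0,-0.13],[0,0,0,0,0,-0.13],[0,0,0,0,0,-0.13],[0,0,0,0,0,0],[0,0,0,0,0,0]]}}

```text
time: 7.7
ee_pos: [0.4733, 0.0795, 0.2156]
eef_rot: [1.0, -0.012, -0.001, 0.0]
ft_force: [0.5, -0.7, -2.7]
width: 0.029
```

```bash
python3 -c "
from h import *
go(.475,.079,.215,-1.1)
a=camera('top');b=camera('side')
cv2.imwrite('pics/t2.png',a[:,:,::-1]);cv2.imwrite('pics/s2.png',b[:,:,::-1])
o=np.hstack([cv2.resize(a[140:260,150:280],None,fx=3,fy=3,interpolation=2),cv2.resize(b[180:300,220:350],None,fx=3,fy=3,interpolation=2)])
cv2.imwrite('pics/g2.png',o[:,:,::-1])"
```

```text
t 7.7 pos [0.4733 0.0795 0.2156] F [ 0.5 -0.7 -2.7] w 0.029
shift [0.0018 0.0005 0.0006] turn [ 0.0001  0.0014 -0.0047] q [ 0.34  0.07 -0.62  1.84  0.04  1.25 -0.32]
```

View pics/g2.png

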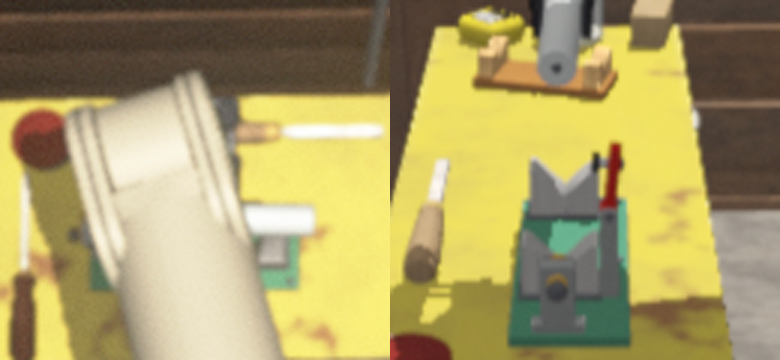

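The bar hangs along the V. Its +y end is at side px (275.3,202.7), its -y end at top px (255,212.7), and the rear V bottom is at side px (277.7,244.3). Check these against what is expected.

```bash
python3 -c "
from h import *
z=.2156-.0065
print('exp +end',proj('side',[.4735,.1795,z]),'exp -end',proj('top',[.4727,-.0205,z]))
print('-end meas',ray('top',(255,212.7),z))
c=get_calibration('side');R=np.array(c['R']);t=np.array(c['t']);
def aty(uv,y):
    d=R.T@np.array([(uv[0]-c['cx'])/c['fx'],(uv[1]-c['cy'])/c['fy'],1]);o=-R.T@t
    return o+d*(y-o[1])/d[1]
print('+end meas',aty((275.3,202.7),.1795))
print('rear V bottom',aty((277.7,244.3),.098-.052))
s=cv2.imread('pics/s2.png')
# brass ring / screw centre
h=cv2.cvtColor(s,cv2.COLOR_BGR2HSV);m=cv2.inRange(h,(12,110,90),(24,255,255));M=m*0;M[255:285,265:285]=m[255:285,265:285]
print(np.argwhere(M)[:,::-1].tolist())
g=cv2.cvtColor(s,cv2.COLOR_BGR2GRAY);print(s[272:282,268:284].sum(2)//3)
for u in ((274.5,276),): print('screw',aty(u,.098+.13))
"
```

```text
exp +end [276.36031575 203.13897421] exp -end [254.43072631 212.06509796]
-end meas [ 0.47089385 -0.02205313  0.2091    ]
+end meas [0.47575851 0.1795     0.21014044]
rear V bottom [0.47465484 0.046      0.04118691]
[[275, 265], [276, 265], [274, 272], [275, 272], [276, 272], [277, 272], [273, 273], [274, 273], [276, 273], [277, 273], [278, 273], [278, 274]]
[[111 102  94  91  92  99  97  98  96  96  91  90  90  89 105 110]
 [111 103  93  90  93  94  89  87  85  89  88  91  89  88 105 111]
 [111 101  93  89  89  84  78  75  73  77  84  86  88  89 106 109]
 [110 102  91  90  81  72  70  70  69  68  74  85  88  88 106 109]
 [110 100  91  84  74  66  67  66  65  62  63  78  87  89 104 109]
 [101  97  90  84  69  63  65  62  61  59  61  79  87  85  95  99]
 [ 84  83  88  86  74  62  60  59  58  59  66  84  89  84  81  81]
 [ 71  72  88  89  79  68  61  60  59  64  77  88  90  79  71  70]
 [ 76  77  88  88  86  81  74  71  72  79  87  89  89  81  77  75]
 [ 83  83  91  91  88  88  85  85  85  87  88  90  90  84  82  80]]
screw [0.47925758 0.228      0.05742776]
```

Call:
{"api": "step_arm", "payload": {"commands": [[0.002,0,0.015,0,0,-0.004],[0,0,0.015,0,0,0],[0,0,0.02,0,0,0],[0,0,0.02,0,0,0],[0,0,0.02,0,0,0],[0,0,0.02,0,0,0],[0,0,0.013,0,0,0],[0,0,0.01,0,0,0],[0,0,0.005,0,0,0],[0,0,0,0,0,0]]}}

```text
time: 8.8
ee_pos: [0.4757, 0.0796, 0.0783]
eef_rot: [1.0, -0.008, -0.0, -0.0]
ft_force: [-0.8, -0.0, -2.5]
width: 0.0295
```

Call:
{"api": "step_arm", "payload": {"commands": [[0,0,0.003,0,0,0],[0,0,0.003,0,0,0],[0,0,0.002,0,0,0],[0,0,0,0,0,0]]}}

```text
time: 9.2
ee_pos: [0.4757, 0.0795, 0.0704]
eef_rot: [1.0, -0.008, -0.0, 0.0]
ft_force: [0.3, -0.1, -3.0]
width: 0.0292
```

Call:
{"api": "step_arm", "payload": {"commands": [[0,0,0.002,0,0,0],[0,0,0.002,0,0,0],[0,0,0.001,0,0,0],[0,0,0,0,0,0]]}}

```text
time: 9.6
ee_pos: [0.4756, 0.0796, 0.0653]
eef_rot: [1.0, -0.008, -0.0, 0.0]
ft_force: [-0.9, 0.6, -3.9]
width: 0.0293
```

Call:
{"api": "step_arm", "payload": {"commands": [[0,0,0.001,0,0,0],[0,0,0.001,0,0,0],[0,0,0,0,0,0]]}}

```text
time: 9.9
ee_pos: [0.4757, 0.0796, 0.0634]
eef_rot: [1.0, -0.008, -0.0, 0.0]
ft_force: [-0.7, 0.5, -4.1]
width: 0.0295
```

Call:
{"api": "step_arm", "payload": {"commands": [[0,0,0.001,0,0,0],[0,0,0,0,0,0]]}}

```text
time: 10.1
ee_pos: [0.4757, 0.0796, 0.0624]
eef_rot: [1.0, -0.008, -0.0, 0.0]
ft_force: [0.6, 0.2, -3.5]
width: 0.0295
```

Call:
{"api": "step_arm", "payload": {"commands": [[0,0,0.001,0,0,0],[0,0,0,0,0,0]]}}

```text
time: 10.3
ee_pos: [0.4759, 0.0796, 0.0619]
eef_rot: [1.0, -0.008, 0.0, 0.0]
ft_force: [-3.1, -0.2, 3.3]
width: 0.0292
```

Contact felt (Fz went from -3.5 to +3.3 N). Let go, rise, and move behind the -y end, checking by picture.

Call:
{"api": "step_arm", "payload": {"commands": [[0,0,0,0,0,0],[0,0,0,0,0,0],[0,0,0,0,0,0],[0,0,0,0,0,0],[0,0,0,0,0,0]], "gripper": 0.8}}

```text
time: 10.8
ee_pos: [0.4758, 0.0796, 0.0616]
eef_rot: [1.0, -0.008, 0.0, -0.0]
ft_force: [-1.5, 0.0, -0.6]
width: 0.0612
```

Call:
{"api": "step_arm", "payload": {"commands": [[0,0,-0.01,0,0,0],[0,0,-0.02,0,0,0],[0,0,-0.025,0,0,0],[0,0.02,-0.02,0,0,0],[0,0.025,0,0,0,0],[0,0.025,0,0,0,0],[0,0.025,0,0,0,0],[0,0.025,0,0,0,0],[0,0.015,0,0,0,0],[0,0,0,0,0,0],[0,0,0,0,0,0]], "gripper": 0}}

```text
time: 11.9
ee_pos: [0.4738, -0.0548, 0.1371]
eef_rot: [1.0, -0.008, 0.0, -0.0]
ft_force: [0.7, -0.4, -0.1]
width: 0.0009
```

```bash
python3 -c "
from h import *
go(.474,-.045,.055,-1.1)
a=camera('top');b=camera('side')
cv2.imwrite('pics/t3.png',a[:,:,::-1]);cv2.imwrite('pics/s3.png',b[:,:,::-1])
o=np.hstack([cv2.resize(a[180:260,160:290],None,fx=3,fy=4,interpolation=2),cv2.resize(b[210:300,230:330],None,fx=3.6,fy=3.556,interpolation=2)])
cv2.imwrite('pics/g3.png',o[:,:,::-1])"
```

```text
t 11.9 pos [ 0.4738 -0.0548  0.1371] F [ 0.7 -0.4 -0.1] w 0.0009
shift [ 0.     -0.0098  0.0821] turn [-0.0002 -0.0006  0.0032] q [ 0.5   0.13 -0.51  1.95  0.07  1.08 -0.05]
```

View pics/g3.png

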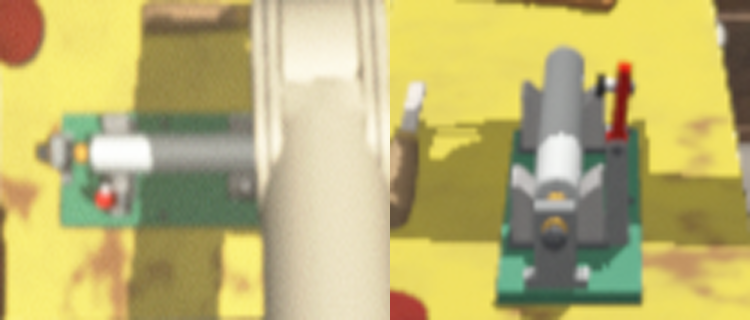

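Seated in both V's. In the top view the bar's +y end is at px 190.3 and the tip face at about 189, which after height correction is a gap of about 7 mm. Next: lower the closed fingers behind the bar and push.

Call:
{"api": "step_arm", "payload": {"commands": [[0,-0.002,0.02,0,0,0],[0,-0.002,0.02,0,0,0],[0,-0.002,0.02,0,0,0],[0,0,0.015,0,0,0],[0,0,0.007,0,0,0],[0,0,0,0,0,0]]}}

```text
time: 12.6
ee_pos: [0.4733, -0.0486, 0.054]
eef_rot: [1.0, -0.007, -0.001, -0.0]
ft_force: [0.1, 0.5, 0.7]
width: 0.0008
```

Call:
{"api": "step_arm", "payload": {"commands": [[0,-0.003,0,0,0,0],[0,-0.003,0,0,0,0],[0,-0.003,0,0,0,0],[0,-0.002,0,0,0,0],[0,-0.002,0,0,0,0],[0,0,0,0,0,0]]}}

```text
time: 13.2
ee_pos: [0.474, -0.0361, 0.0547]
eef_rot: [1.0, -0.008, 0.0, 0.0]
ft_force: [-0.9, 0.2, -0.1]
width: 0.0006
```

Call:
{"api": "step_arm", "payload": {"commands": [[0,-0.001,0,0,0,0],[0,-0.001,0,0,0,0],[0,-0.001,0,0,0,0],[0,-0.001,0,0,0,0],[0,0,0,0,0,0]]}}

```text
time: 13.7
ee_pos: [0.474, -0.0322, 0.0546]
eef_rot: [1.0, -0.008, 0.0, 0.0]
ft_force: [-0.2, 0.5, 0.1]
width: 0.0007
```

Call:
{"api": "step_arm", "payload": {"commands": [[0,-0.001,0,0,0,0],[0,-0.001,0,0,0,0],[0,-0.001,0,0,0,0],[0,-0.001,0,0,0,0]]}}

```text
time: 14.1
ee_pos: [0.474, -0.0286, 0.0546]
eef_rot: [1.0, -0.008, 0.0, 0.0]
ft_force: [-0.3, -2.5, 0.6]
width: 0.0003
```

Call:
{"api": "step_arm", "payload": {"commands": [[0,-0.001,0,0,0,0],[0,-0.001,0,0,0,0]]}}

```text
time: 14.3
ee_pos: [0.4741, -0.0264, 0.0546]
eef_rot: [1.0, -0.008, 0.0, 0.0]
ft_force: [-0.1, -2.5, 0.4]
width: 0.0002
```

Call:
{"api": "step_arm", "payload": {"commands": [[0,-0.001,0,0,0,0],[0,-0.001,0,0,0,0]]}}

```text
time: 14.5
ee_pos: [0.4741, -0.0246, 0.0545]
eef_rot: [1.0, -0.008, -0.0, 0.0]
ft_force: [-0.1, -4.8, -0.6]
width: 0.0005
```

Call:
{"api": "step_arm", "payload": {"commands": [[0,-0.001,0,0,0,0],[0,0,0,0,0,0]]}}

```text
time: 14.7
ee_pos: [0.4741, -0.0236, 0.0546]
eef_rot: [1.0, -0.008, 0.0, 0.0]
ft_force: [0.8, -5.2, 0.3]
width: 0.0008
```

Call:
{"api": "step_arm", "payload": {"commands": [[0,-0.001,0,0,0,0],[0,0,0,0,0,0]]}}

```text
time: 14.9
ee_pos: [0.4741, -0.0228, 0.0545]
eef_rot: [1.0, -0.008, 0.0, 0.0]
ft_force: [0.0, -5.6, -1.0]
width: 0.0007
```

Call:
{"api": "step_arm", "payload": {"commands": [[0,-0.001,0,0,0,0],[0,0,0,0,0,0]]}}

```text
time: 15.1
ee_pos: [0.4741, -0.0221, 0.0545]
eef_rot: [1.0, -0.008, -0.0, 0.0]
ft_force: [-0.2, -6.9, 0.3]
width: 0.0007
```

Call:
{"api": "step_arm", "payload": {"commands": [[0,-0.0005,0,0,0,0],[0,0,0,0,0,0]]}}

```text
time: 15.3
ee_pos: [0.4741, -0.0218, 0.0545]
eef_rot: [1.0, -0.008, -0.0, 0.001]
ft_force: [-0.2, -7.4, 0.6]
width: 0.0004
```

Call:
{"api": "step_arm", "payload": {"commands": [[0,-0.0005,0,0,0,0],[0,0,0,0,0,0]]}}

```text
time: 15.5
ee_pos: [0.4741, -0.0217, 0.0546]
eef_rot: [1.0, -0.009, -0.0, 0.001]
ft_force: [-1.2, -9.1, -0.5]
width: 0.0008
```

Call:
{"api": "step_arm", "payload": {"commands": [[0,-0.0005,0,0,0,0],[0,0,0,0,0,0]]}}

```text
time: 15.7
ee_pos: [0.4741, -0.0216, 0.0546]
eef_rot: [1.0, -0.009, -0.0, 0.001]
ft_force: [-0.9, -9.5, 1.6]
width: 0.0004
```

Call:
{"api": "step_arm", "payload": {"commands": [[0,-0.0005,0,0,0,0],[0,0,0,0,0,0]]}}

```text
time: 15.9
ee_pos: [0.4741, -0.0216, 0.0545]
eef_rot: [1.0, -0.009, -0.0, 0.001]
ft_force: [-0.7, -12.1, 1.5]
width: 0.0005
```

Call:
{"api": "step_arm", "payload": {"commands": [[0,-0.0005,0,0,0,0],[0,-0.0003,0,0,0,0],[0,0,0,0,0,0]]}}

```text
time: 16.2
ee_pos: [0.4741, -0.0215, 0.0546]
eef_rot: [1.0, -0.009, -0.0, 0.002]
ft_force: [-0.4, -15.6, 0.9]
width: 0.0001
```

The tip is solid: the force climbed to 15.6 N with no more travel. Back off gently, rise, and go behind the clamp arm.

Call:
{"api": "step_arm", "payload": {"commands": [[0,0.0008,0,0,0,0],[0,0.001,0,0,0,0],[0,0.001,0,0,0,0],[0,0.001,0,0,0,0],[0,0.001,0,0,0,0],[0,0.002,0,0,0,0],[0,0.008,0,0,0,0],[0,0.01,0,0,0,0],[0,0,-0.03,0,0,0],[0,0,-0.04,0,0,0],[0,0,-0.04,0,0,0],[0,0,-0.04,0,0,0]]}}

```text
time: 17.4
ee_pos: [0.4735, -0.0441, 0.2062]
eef_rot: [1.0, -0.008, 0.0, -0.0]
ft_force: [1.0, -0.5, -0.1]
width: 0.0005
```

Call:
{"api": "step_arm", "payload": {"commands": [[-0.008,-0.02,0,0,0,0],[-0.008,-0.02,0,0,0,0],[-0.008,-0.02,0,0,0,0],[-0.008,-0.02,0,0,0,0],[-0.008,-0.02,0,0,0,0],[-0.008,-0.02,0,0,0,0],[-0.008,-0.02,0,0,0,0],[-0.008,-0.02,0,0,0,0],[-0.008,-0.02,0,0,0,0],[-0.007,-0.02,0,0,0,0],[0,0,0,0,0,0]]}}

```text
time: 18.5
ee_pos: [0.3974, 0.1598, 0.2048]
eef_rot: [1.0, -0.006, 0.0, -0.0]
ft_force: [0.4, -0.5, -0.1]
width: 0.0003
```

```bash
python3 -c "
from h import *
go(.395,.1638,.1445,-1.1)
a=camera('top');b=camera('side')
cv2.imwrite('pics/t4.png',a[:,:,::-1]);cv2.imwrite('pics/s4.png',b[:,:,::-1])
o=np.hstack([cv2.resize(a[170:260,160:290],None,fx=3,fy=3.56,interpolation=2),cv2.resize(b[200:300,240:340],None,fx=3.2,fy=3.2,interpolation=2)])
cv2.imwrite('pics/g4.png',o[:,:,::-1])
h=cv2.cvtColor(cv2.imread('pics/s4.png'),cv2.COLOR_BGR2HSV)
m=cv2.inRange(h,(0,150,80),(8,255,255))|cv2.inRange(h,(172,150,80),(180,255,255));M=m*0;M[220:262,285:302]=m[220:262,285:302]
p=np.argwhere(M);
for v in sorted(set(p[:,0])): print(v,p[p[:,0]==v][:,1].min(),p[p[:,0]==v][:,1].max(),end='; ')
for th in (1.47,1.57,1.67,1.77): print(th,[proj('side',[.4388+r*np.cos(th),.164,.084+r*np.sin(th)]).round(1) for r in (0,.054)])
"
```

```text
t 18.5 pos [0.3974 0.1598 0.2048] F [ 0.4 -0.5 -0.1] w 0.0003
shift [-0.0024 -0.004   0.0603] turn [-0.0005 -0.0005  0.0066] q [ 0.3  -0.05 -0.75  1.96 -0.04  1.22 -0.45]
228 294 295; 229 294 295; 230 294 295; 231 294 295; 232 294 295; 233 294 296; 234 293 296; 235 293 296; 236 293 295; 237 293 295; 238 293 294; 239 293 294; 240 293 294; 241 293 294; 242 293 294; 243 293 294; 244 292 294; 245 292 294; 246 292 294; 247 291 295; 248 290 295; 1.47 [array([292.6, 251.2]), array([290.1, 229.9])]
1.57 [array([292.6, 251.2]), array([292.5, 229.8])]
1.67 [array([292.6, 251.2]), array([294.9, 229.9])]
1.77 [array([292.6, 251.2]), array([297.3, 230.2])]
```

View pics/g4.png

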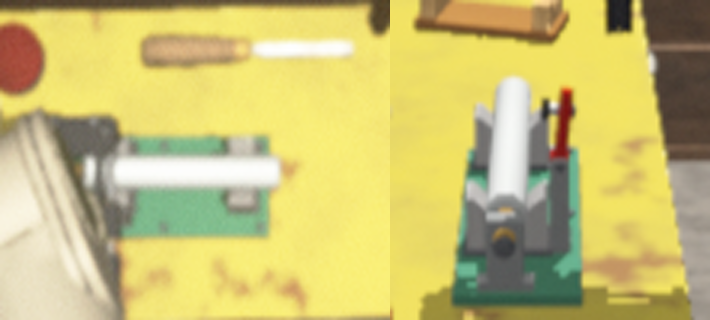

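Bar seated in the V's. The clamp arm runs from (293,248) to (294.5,228) in the side view, which gives 1.65 to 1.67 rad and matches the computed pivot. Next: descend behind it and swing.

Call:
{"api": "step_arm", "payload": {"commands": [[-0.002,-0.004,0.02,0,0,0],[0,0,0.02,0,0,0],[0,0,0.015,0,0,0],[0,0,0.005,0,0,0],[0.004,0,0,0,0,0],[0.004,0,0,0,0,0],[0.003,0,0,0,0,0]]}}

```text
time: 19.3
ee_pos: [0.4081, 0.1616, 0.1453]
eef_rot: [1.0, -0.008, 0.001, -0.0]
ft_force: [0.7, -0.4, -0.9]
width: 0.0007
```

Call:
{"api": "step_arm", "payload": {"commands": [[0.003,0,0,0,0,0],[0.003,0,0,0,0,0],[0.003,0,0,0,0,0],[0.003,0,0,0,0,0],[0.003,0,0,0,0,0],[0.003,0,0,0,0,0]]}}

```text
time: 19.9
ee_pos: [0.4247, 0.1615, 0.1444]
eef_rot: [1.0, -0.008, -0.001, 0.0]
ft_force: [-4.5, 0.7, 2.8]
width: 0.0007
```

Call:
{"api": "step_arm", "payload": {"commands": [[0.004,-0.001,0,0,0,0],[0.005,-0.001,0,0,0,0],[0.005,0,0.001,0,0,0],[0.005,0,0.001,0,0,0],[0.004,0,0.002,0,0,0],[0.004,0,0.002,0,0,0],[0.004,0,0.002,0,0,0]]}}

```text
time: 20.6
ee_pos: [0.4559, 0.1625, 0.136]
eef_rot: [1.0, -0.008, -0.001, 0.0]
ft_force: [-4.6, -2.0, 1.2]
width: 0.0009
```

Call:
{"api": "step_arm", "payload": {"commands": [[0.003,0,0.003,0,0,0],[0.003,0,0.003,0,0,0],[0.003,0,0.003,0,0,0],[0.002,0,0.003,0,0,0],[0.002,0,0.003,0,0,0]]}}

```text
time: 21.1
ee_pos: [0.4693, 0.163, 0.1213]
eef_rot: [1.0, -0.008, 0.0, -0.0]
ft_force: [-4.8, -0.0, 1.6]
width: 0.0005
```

Call:
{"api": "step_arm", "payload": {"commands": [[0.001,0,0.003,0,0,0],[0.001,0,0.003,0,0,0],[0.001,0,0.002,0,0,0],[0,0,0,0,0,0]]}}

```text
time: 21.5
ee_pos: [0.4723, 0.1629, 0.1134]
eef_rot: [1.0, -0.008, 0.0, -0.0]
ft_force: [-0.6, -0.2, 1.0]
width: 0.0003
```

Call:
{"api": "step_arm", "payload": {"commands": [[0,0,0.001,0,0,0],[0,0,0.001,0,0,0],[0,0,0,0,0,0]]}}

```text
time: 21.8
ee_pos: [0.4726, 0.1628, 0.1118]
eef_rot: [1.0, -0.008, 0.001, -0.0]
ft_force: [-0.1, 0.8, 2.7]
width: 0.0005
```

Call:
{"api": "step_arm", "payload": {"commands": [[0.002,0,0.001,0,0,0],[0.001,0,0.001,0,0,0],[0,0,0,0,0,0]]}}

```text
time: 22.1
ee_pos: [0.4745, 0.1628, 0.1094]
eef_rot: [1.0, -0.008, -0.001, 0.0]
ft_force: [-4.7, 0.3, 5.7]
width: 0.0004
```

Call:
{"api": "step_arm", "payload": {"commands": [[0,0,0.001,0,0,0],[0,0,0,0,0,0]]}}

```text
time: 22.3
ee_pos: [0.4746, 0.1628, 0.1087]
eef_rot: [1.0, -0.008, -0.001, 0.0]
ft_force: [-5.2, -1.3, 7.4]
width: 0.0004
```

Call:
{"api": "step_arm", "payload": {"commands": [[0,0,0.001,0,0,0],[0,0,0,0,0,0]]}}

```text
time: 22.5
ee_pos: [0.4747, 0.1628, 0.108]
eef_rot: [1.0, -0.008, -0.0, 0.0]
ft_force: [-6.0, -0.6, 13.1]
width: 0.0001
```

13 N at the height that corresponds to a level arm. Rise straight up, retreat and inspect.

Call:
{"api": "step_arm", "payload": {"commands": [[0,0,-0.002,0,0,0],[0,0,-0.003,0,0,0],[0,0,-0.01,0,0,0],[0,0,-0.03,0,0,0],[0,0,-0.04,0,0,0],[0,0.03,-0.03,0,0,0],[0,0.04,0,0,0,0],[0,0.04,0,0,0,0],[0,0.04,0,0,0,0],[0,0.04,0,0,0,0],[0,0.04,0,0,0,0],[0,0.03,0,0,0,0]]}}

```text
time: 23.7
ee_pos: [0.4706, -0.1001, 0.2232]
eef_rot: [1.0, -0.009, 0.0, 0.0]
ft_force: [0.3, -0.1, 0.3]
width: 0.0007
```

```bash
python3 -c "
from h import *
go(.474,-.1,.22,-1.1)
a=camera('top');b=camera('side')
cv2.imwrite('pics/t5.png',a[:,:,::-1]);cv2.imwrite('pics/s5.png',b[:,:,::-1])
o=np.hstack([cv2.resize(a[190:250,160:260],None,fx=4,fy=6,interpolation=2),cv2.resize(b[220:295,250:315],None,fx=4.8,fy=4.8,interpolation=2)])
cv2.imwrite('pics/g5.png',o[:,:,::-1])
h=cv2.cvtColor(cv2.imread('pics/t5.png'),cv2.COLOR_BGR2HSV)
for v in (216,217,218,219): print(v,[tuple(int(k) for k in h[v,u]) for u in range(182,194)])
"
```

```text
t 23.7 pos [ 0.4706 -0.1001  0.2232] F [ 0.3 -0.1  0.3] w 0.0007
shift [ 0.0034 -0.0002  0.0032] turn [ 0.0007 -0.0007  0.0012] q [ 0.61  0.06 -0.51  1.83  0.03  1.26  0.08]
216 [(21, 31, 133), (19, 63, 133), (20, 116, 173), (20, 131, 203), (19, 121, 215), (21, 61, 225), (23, 10, 240), (38, 4, 251), (30, 3, 252), (40, 3, 252), (30, 3, 252), (38, 4, 250)]
217 [(20, 34, 134), (18, 83, 153), (19, 132, 211), (21, 145, 240), (21, 124, 245), (22, 60, 242), (27, 9, 248), (30, 1, 253), (60, 1, 254), (45, 2, 254), (30, 1, 254), (40, 3, 253)]
218 [(17, 30, 137), (19, 80, 156), (18, 133, 222), (21, 146, 245), (22, 119, 248), (22, 62, 244), (23, 9, 248), (40, 3, 253), (30, 1, 253), (30, 1, 253), (60, 1, 254), (40, 3, 253)]
219 [(24, 38, 129), (19, 82, 140), (18, 124, 193), (19, 142, 227), (20, 125, 233), (21, 68, 234), (21, 14, 243), (38, 4, 250), (30, 3, 251), (30, 2, 251), (40, 3, 252), (34, 7, 247)]
```

View pics/g5.png

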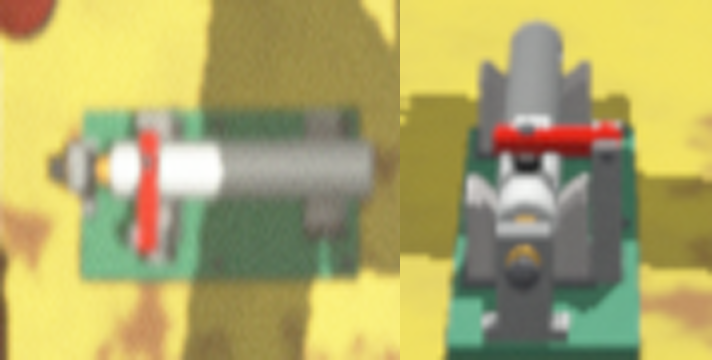

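The picture shows the red arm level across the bar with its foot on it. The bar end meets the brass tip with no gap: white bar from about px 187, brass directly against it at 183–186. The robot is clear of everything.

```bash
python3 -c "
from bench import *
print(close_job())"
```

```text
the job is handed in; nothing more can be done
None
```

I finished the job in about 24 s of robot time and handed it in. The hand-in reported no verdict.

- **Placing the bar:** I gripped it at its middle with 20 N and lowered it into the V-blocks about 7 mm short of the tip. I let go at first contact, where the force changed by about 7 N. The next picture showed it seated in both V-blocks.
- **Sliding to the stop:** I pushed the bar's end with the closed fingers. Drag was about 2.5 N, then the sprung tip pushed back with rising force over roughly 3.5 to 4 mm. At 15.6 N the bar would go no further. I backed off slowly.
- **Clamping:** I swung the red arm over and pressed to 13 N, at the height where it should be level.

**Last checks:** The final pictures show the arm staying level with its foot on the bar. The bar's end is against the brass tip with no visible gap, and the robot is clear of everything. I did not measure how far the tip pushed the bar back when I released it. No checks disagreed. I did not compare the positions of the other items before and after, but the robot felt no unexpected contact.

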